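# Set the depth dial of the tag press and load the tag pad

## Task

Set up the little tag press for the next batch: with its bed empty, turn the black depth dial clockwise to its stop, then turn it back (anticlockwise) exactly four clicks. Only after that lay the tag pad flat on the steel bed, lengthwise between the two side guides and up against the fence, and let go. Leave the other goods on the table where they stand.

Things in the scene. Friction and masses are not known exactly. Their poses are not given: they have to be found in the camera images.
- tag_press: The tag press, fixed to the table: grey base plate 210 x 100 mm, top 14 mm above the table; origin on the table under its middle; x points from the bed end (front) to the dial head (back), z up. A steel bed 86 x 64 mm lies on the front half. On the back half, centred at x = +50 mm, stands a round green head, 96 mm across, top 56 mm above the table, carrying the dial.
- dial (a joint): Angle of the depth dial (rad): 0 at the clockwise stop, growing anticlockwise seen from above, 2.79 at the other stop. One click = 0.349 rad (20 degrees): four clicks = 1.396. Let go, it settles in the nearest click; a click takes about 0.13 N m. It starts three to seven clicks from the clockwise stop and may need more than one grasp.
- dial_grip (a point): Grip point on the dial's vertical axis, 90 mm above the table. The dial is a black disc 72 mm across, its top 66 mm above the table, with an upright bar across it, 62 mm long, 16 mm wide, top 100 mm above the table, to pinch across its width from above. This frame turns with the dial: x along the bar, white pointer at the bar's -x end; at dial = 0 its axes are those of the press.
- fence (a point): Middle of the fence's front face (faces the press's -x), at bed height; axes as the press. The fence is a dark plate across the bed's back end, 6 mm thick, top 40 mm above the table. Two low dark guides, tops 26 mm above the table, run from it 24 mm forward along the bed's sides, 63 mm apart; farther forward the bed's sides are open, so a pad can be held there at its middle.
- red_mark (a point): Wide red mark on top of the green head, at its front rim, 56 mm above the table: the white pointer stands at it at the clockwise stop (dial = 0). From it eight white marks, one per click, go round anticlockwise.
- bed_home (a point): Fixed point of the press on the bed's top face, 20 mm above the table, axes as the press: where the centre of the tag pad's underside comes to lie when the pad touches the fence midway between the guides.
- tag_pad: The loose tag pad, a flat pad with buff top sheet and a dark red strip at one end: 86 mm long (its x axis), 55 mm wide (y), 12 mm thick, 40 to 75 g, lying flat on the table at the right. Origin at the centre of its underside. Either end may go to the fence.
- jar_pink: Bystander: candle jar with orange-pink lid, 68 mm across, 102 mm high, loose; origin at the centre of its underside.
- jar_white: Bystander: candle jar with grey-white lid, 68 mm across, 102 mm high, loose, behind the press; origin at the centre of its underside.
- brass_compass: Bystander: closed round brass pocket compass, 60 x 54 x 16 mm, loose, near the table's front right corner; origin at the centre of its underside.

How it is judged (in metres and radians):
On the way, in this order (a step that is already met when the one before it is completed fails the run):
1. the dial is at its clockwise stop, the pad not yet on the bed (value of joint dial below 0.12 rad and horizontal distance between tag_pad and bed_home above 0.08 m), for 0.2 s.
2. the dial has been turned back to the fourth click, the pad not yet on the bed (value of joint dial between 1.276 and 1.516 rad and horizontal distance between tag_pad and bed_home above 0.08 m), for 0.3 s.
At the end, for the whole second after the job is handed in: The dial stands at the fourth click from its clockwise stop (1.396 rad, within 0.12), and the tag pad lies at rest, flat on the bed (within 3 mm in height, 0.06 rad of level), lengthwise (within 0.15 rad) between the guides (within 7 mm of midway) and against the fence (gap under 5 mm), released (value of joint dial between 1.276 and 1.516 rad and x of tag_pad in the frame of bed_home between -0.005 and 0.003 m and y of tag_pad in the frame of bed_home between -0.007 and 0.007 m and z of tag_pad in the frame of bed_home between -0.003 and 0.003 m and angle between the x axis of tag_pad and the x axis of tag_press, either way round below 0.15 rad and angle between tag_pad's own z axis and vertical below 0.06 rad and linear speed of tag_pad below 0.01 m/s and contact force between the fingers and tag_pad below 0.1 N); the robot touches nothing.
It fails at once if one of the two candle jars or the compass is moved more than 30 mm (distance of any of jar_pink, jar_white, brass_compass from where it was at the start of the episode above 0.03 m).
It also fails if it takes over 64 s, if anything falls off the work surface, if the arm or the gripper's body presses on something with over 40 N, if the wrist force passes 120 N, or if a joint passes its speed limit or range.

## Robot

A 7-joint arm with a two-finger parallel gripper is mounted at the origin on a cart in front of the work surface, level with it; the furniture and walls round the work are solid. World frame = base frame: x ahead of the robot, y to its left, z up, the work surface at z = 0. Lengths are in mm, angles in rad, forces in N, time in s.
With the tool pointing down it reaches from about 425 to 925 mm from the base axis. Payload 6.8 kg.
Tool frame: the origin (TCP) lies at the very end of the fingers, on their centre line; the grasp point (between the pads) lies 19 mm behind it (env.tcp_to_grasp is the distance from the TCP to the grasp point, in mm); z points along the fingers, y is the line along which they close (so a half turn about z gives the same grasp; the last joint's range is limited). The gripper opens to 85 mm and grips with 20 to 120 N. Pads are 22 mm wide; open, the fingers measure 114 mm over their backs; the gripper's body (76 mm by 85 mm) begins 54 mm behind the grasp point. The pads swing forward as they close: fully open they stand 13 mm farther back than shut.
Start: joints at [-1.318, 0.477, 0.022, 1.555, -0.011, 1.109, -0.083], TCP at [238.288, 631.559, 231.308] pointing down, gripper open.
Joint ranges: [-2.96, 2.96], [-0.34, 2.1], [-1.41, 1.46], [0.24, 2.44], [-1.37, 4.51], [0.17, 1.92], [-2.96, 2.96]. Speed limits (rad/s): [2.39, 2.39, 3.14, 3.14, 3.14, 3.14, 3.14].

## Interface

Orientations are given as a rotation vector (axis times angle).
In Python, from bench import env, vision, telemetry, sign_off gives the robot as it stands (env), with the cameras (vision), the readings (telemetry) and the job as plain functions.
- The arm moves only by the shell command python3 drive.py 'ROWS' [FORCE]. ROWS is rows parted by semicolons, their numbers by spaces, 1 to 20 of them, each of 5 numbers: the finger opening in mm, then dx, dy, dz in mm, then a turn about the tool's z in rad; each row shifts and turns the commanded pose from where the row before left it, along the tool's axes as they then stand; what a row does not reach is not made up. A row lasts 1/12 s, in which the tool goes at most 41.7 mm and 0.125 rad, less where a joint would pass 70% of its speed; a pose out of reach is approached as far as the arm can. The fingers move at their own pace and stop on an object; FORCE is the grip in N (left out, the last holds). Time passes only in rows, so rows that do not move let the fingers close. It prints the time, the measured TCP pose, the force, the opening and the grip force at its end.
- telemetry.get_state(): the state, without advancing time (a new reading comes with each control period).
- vision.get_image(name): name is "scene" or "top"; returns the picture (400x640x3 uint8, blue, green, red); there is no depth.
- vision.camera_params(name): a dict with "mtx" (3x3 intrinsics, pixels), "dist" ([k1, k2, p1, p2, k3] as OpenCV has them; the pictures are not rectified), "cam_to_world" (4x4, takes a point from camera to world coordinates). Camera axes: x right, y up, looking along -z (the intrinsics and any distortion apply to the point x, -y, -z); pixel columns grow to the right and rows downward; lengths in mm; the calibration is good to about 2 mm. A picture is of the moment at which its call begins. camera_params takes no time and is no camera call.
- sign_off(): hands the job in; it is judged then, once.
The state is a dict: "clock": time; "joints": joint angles; "joint_vel": joint speeds; "effort": joint torques, N m; "tcp_pos": TCP position; "tcp_rot": TCP orientation; "ft_force": force on the tool from outside, world axes, zero at the start; "wrist_torque": the same for the moment, N m; "grip_width": finger opening in mm; "grip_force": force on a finger pad.
Only numpy, scipy, OpenCV 4.12 (cv2) and the standard library are available. Lean on these libraries where they do the work, as an engineer would, in place of code of your own. Each camera call takes 0.05 s, during which the arm holds its last target. There are 200 camera calls.

## Working session

There is one attempt and no reset: what is moved stays moved. The work goes in short steps, Python scripts to look and compute and a shell command to move; the robot and the scene stay as the last step left them, time stands still between calls to the robot, and variables do not carry over. Pictures are saved under pics/ and viewed, at most 10 in all, crops included, and the job is handed in when it is done.

```bash
ls; mkdir -p pics
python3 - <<'E'
from bench import env, vision, telemetry, sign_off
import cv2
for n in("scene","top"):
    cv2.imwrite(f"pics/{n}0.png",vision.get_image(n)); print(vision.camera_params(n))
print(telemetry.get_state())
E
```

```text
bench.py
drive.py
pics
{'mtx': array([[362.04390762,   0.        , 330.27359774],
       [  0.        , 362.04390762, 198.82875072],
       [  0.        ,   0.        ,   1.        ]]), 'dist': array([-0.03777256,  0.        ,  0.        ,  0.        ,  0.        ]), 'cam_to_world': array([[-8.67168063e-01, -3.85597852e-01,  3.15172727e-01,
         8.52605208e+02],
       [ 4.97769561e-01, -6.90980379e-01,  5.24186589e-01,
         3.39869156e+02],
       [ 1.56529476e-02,  6.11441259e-01,  7.91134990e-01,
         8.44021969e+02],
       [ 0.00000000e+00,  0.00000000e+00,  0.00000000e+00,
         1.00000000e+00]])}
{'mtx': array([[464.15887204,   0.        , 314.43819498],
       [  0.        , 464.15887204, 196.20662099],
       [  0.        ,   0.        ,   1.        ]]), 'dist': array([-0.09315633,  0.        ,  0.        ,  0.        ,  0.        ]), 'cam_to_world': array([[ 1.54914764e-01,  9.67954300e-01, -1.97650929e-01,
         3.47871097e+02],
       [-9.87910516e-01,  1.52964875e-01, -2.51904491e-02,
        -1.71982796e+02],
       [ 5.85044627e-03,  1.99163804e-01,  9.79948749e-01,
         1.23285766e+03],
       [ 0.00000000e+00,  0.00000000e+00,  0.00000000e+00,
         1.00000000e+00]])}
{'clock': 0.1, 'joints': array([-1.31807733,  0.47772438,  0.02234016,  1.55633919, -0.0114807 ,
        1.10925339, -0.08309944]), 'joint_vel': array([ 0.00095154, -0.00237977,  0.00089064, -0.00173632,  0.00148159,
        0.00013628, -0.00104461]), 'effort': array([ 5.09933248e-03, -5.97757995e+01,  1.61420155e+00, -2.81951916e+01,
        1.29100299e-02,  5.01844188e-03, -3.53264042e-06]), 'tcp_pos': array([238.13386327, 631.05083589, 230.42387256]), 'tcp_rot': array([-5.63626755e-01, -3.09046016e+00,  2.49501237e-03]), 'ft_force': array([ 0.37531728, -0.24087408,  0.09362572]), 'wrist_torque': array([ 0.02049913,  0.02893093, -0.02234745]), 'grip_force': 0.0, 'grip_width': 85.333140649264}
```

View pics/top0.png

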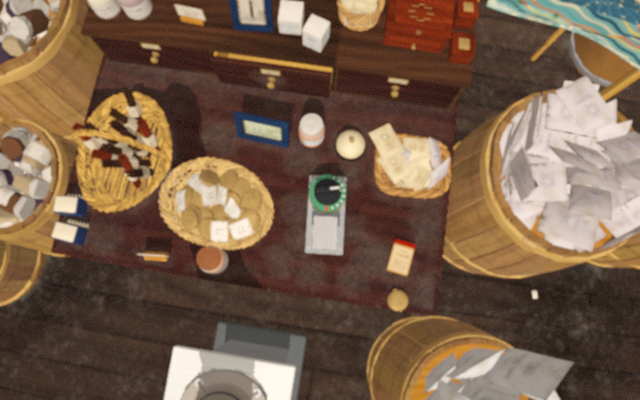

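View pics/scene0.png

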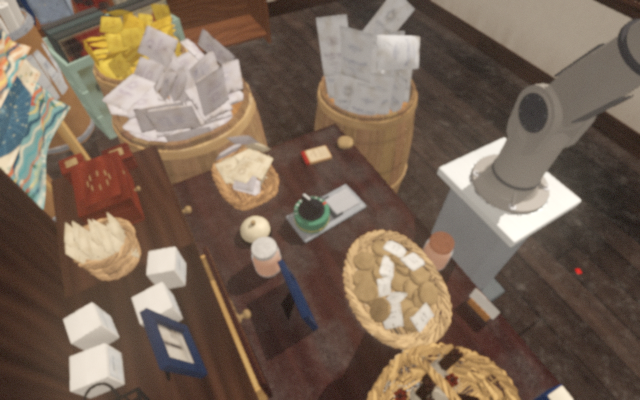

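The top view shows the press at about (326,215), the pad at (400,257), the compass at (398,300), jar lids at (312,125) and (211,260), and something pale at (350,143). I'll project some points and enlarge the crops.

```bash
cat > h.py <<'E'
import cv2, numpy as np
from bench import env, vision, telemetry, sign_off
def proj(P,n):
    c=vision.camera_params(n); M=np.linalg.inv(c["cam_to_world"]); P=np.atleast_2d(P).astype(float)
    q=(M[:3,:3]@P.T).T+M[:3,3]; q=q*[1,-1,-1]
    return cv2.projectPoints(q,np.zeros(3),np.zeros(3),c["mtx"],c["dist"])[0][:,0]
def unproj(uv,z,n):
    c=vision.camera_params(n); p=cv2.undistortPoints(np.atleast_2d(uv).astype(float)[:,None],c["mtx"],c["dist"])[:,0]
    d=np.c_[p[:,0],-p[:,1],-np.ones(len(p))]@c["cam_to_world"][:3,:3].T; o=c["cam_to_world"][:3,3]
    return o+d*((np.broadcast_to(z,len(p))-o[2])/d[:,2])[:,None]
E
python3 - <<'E'
from h import *
t=cv2.imread("pics/top0.png"); s=cv2.imread("pics/scene0.png")
a=cv2.resize(t[165:315,290:430],None,fx=4,fy=4,interpolation=cv2.INTER_CUBIC)  # 560x600
cv2.imwrite("pics/c_top.png",a)
cv2.imwrite("pics/c_sc.png",cv2.resize(s[130:250,240:380],None,fx=5,fy=5,interpolation=cv2.INTER_CUBIC))
print(proj([[0,0,0],[238,631,231]],"top"),proj([[0,0,0],[238,631,231]],"scene"))
E
```

```text
[[223.10744967 416.00942957]
 [-45.79902127 277.00419961]] [[509.46640137 183.53499309]
 [754.93416753 414.2466322 ]]
```

View pics/c_top.png

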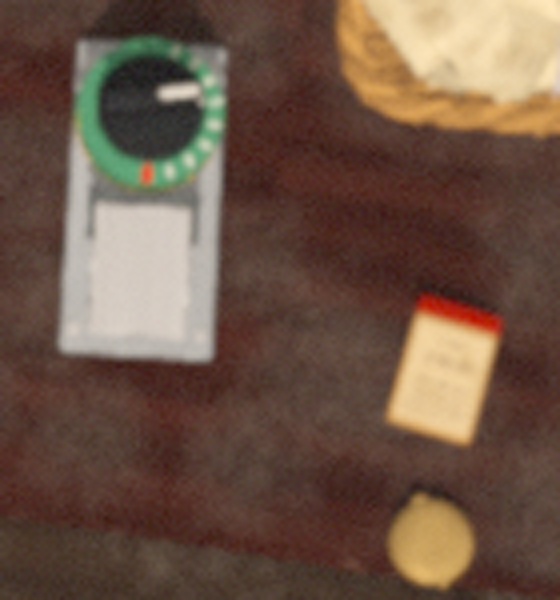

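View pics/c_sc.png

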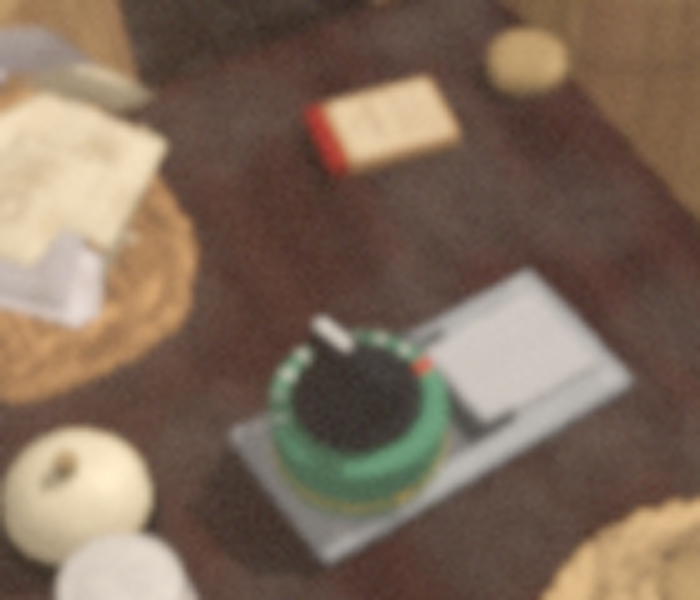

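Top crop: press plate corners are near (78,42), (228,48), (214,360), (60,354), and pad corners near (422,296), (502,322), (470,444), (386,420). The white pointer runs (158,96) to (198,90), the red mark is at (147,174), so the dial is about 5 clicks out.

```bash
cat > fit.py <<'E'
from h import *
from scipy.optimize import least_squares
T=lambda a:(np.array(a,float)+.5)/4-.5+[290,165]
S=lambda a:(np.array(a,float)+.5)/5-.5+[240,130]
def fit(obs,x0,loc,z):
    def pts(p):
        c,s=np.cos(p[2]),np.sin(p[2]); return np.c_[loc@np.array([[c,s],[-s,c]])+p[:2],np.full(len(loc),z)]
    for names in(["top"],["scene"],["top","scene"]):
        r=least_squares(lambda p:np.concatenate([(proj(pts(p),n)-obs[n]).ravel() for n in names]),x0,x_scale=[10,10,.1])
        print(names,r.x.round(3),"rms px",np.sqrt(np.mean(r.fun**2)).round(2))
    return r.x
rect=lambda l,w:np.array([[l,w],[l,-w],[-l,-w],[-l,w]])/2.
g=unproj(T([[143,200],[444,370]]),14,"top"); print(g)
# order: back-left, back-right, front-right, front-left (x ahead)
pr=fit({"top":T([[78,42],[228,48],[214,360],[60,354]]),"scene":S([[330,560],[232,435],[527,268],[632,380]])},[*g[0,:2],0],rect(210,100),14)
pd=fit({"top":T([[422,296],[502,322],[470,444],[386,420]]),"scene":S([[343,172],[306,106],[430,75],[460,130]])},[*g[1,:2],-.2],rect(86,55),12)
c,s=np.cos(pr[2]),np.sin(pr[2]); R=np.array([[c,-s],[s,c]])
W=lambda x,y:pr[:2]+R@[x,y]
print("dial",W(50,0),"fence~", W(-0,0))
print("red",(unproj(T([[147,174]]),56,"top")[0,:2]-pr[:2])@R, (unproj(S([[423,366]]),56,"scene")[0,:2]-pr[:2])@R)
for n,f,uv in(("top",T,[[158,96],[198,90]]),("scene",S,[[345,345],[318,322]])):
    for z in(80,100):
        q=(unproj(f(uv),z,n)[:,:2]-pr[:2])@R-[50,0]; print(n,z,q.round(1),"dial",np.arctan2(-q[:,1],-q[:,0]).round(2))
print("bed/guides corners", ((unproj(T([[95,204],[188,204],[184,340],[90,335]]),20,"top")[:,:2]-pr[:2])@R).round(1))
print("fence top back/front", ((unproj(T([[140,187],[140,203]]),40,"top")[:,:2]-pr[:2])@R).round(1))
from scipy.spatial.transform import Rotation as Ro
print(Ro.from_rotvec(telemetry.get_state()["tcp_rot"]).as_matrix().round(3))
print("others",unproj([[312,118],[350,143],[398,300],[263,133]],[102,60,16,40],"top").round())
E
python3 fit.py
```

```text
[[ 548.87350803 -177.11998257   14.        ]
 [ 467.79788131 -389.43300244   14.        ]]
['top'] [ 5.50070e+02 -1.78386e+02  1.03000e-01] rms px 0.26
['scene'] [ 5.52359e+02 -1.78194e+02  1.09000e-01] rms px 0.34
['top', 'scene'] [ 5.51103e+02 -1.78393e+02  1.06000e-01] rms px 0.42
['top'] [ 4.68024e+02 -3.90558e+02 -1.47000e-01] rms px 0.33
['scene'] [ 4.68053e+02 -3.92022e+02 -1.01000e-01] rms px 0.6
['top', 'scene'] [ 4.68132e+02 -3.90976e+02 -1.33000e-01] rms px 0.56
dial [ 600.82478705 -173.12698556] fence~ [ 551.102845   -178.39276934]
red [8.10611534 0.60437548] [ 8.79547962 -0.99579612]
top 80 [[  4.5  -3.6]
 [  9.7 -28.8]] dial [2.47 1.9 ]
top 100 [[  0.1  -3. ]
 [  5.2 -27.9]] dial [1.59 1.75]
scene 80 [[ -4.8 -21.7]
 [ -1.7 -43.1]] dial [1.35 1.53]
scene 100 [[  3.3  -8.4]
 [  6.3 -29.3]] dial [1.94 1.78]
bed/guides corners [[ -7.4  33.2]
 [ -4.2 -28.2]
 [-94.1 -29.3]
 [-93.9  32.1]]
fence top back/front [[ 2.1  4.4]
 [-8.4  3.9]]
[[-0.936  0.353 -0.   ]
 [ 0.353  0.936 -0.002]
 [-0.    -0.002 -1.   ]]
others [[ 778. -105.  102.]
 [ 741. -213.   60.]
 [ 357. -396.   16.]
 [ 739.   23.   40.]]
```

```bash
python3 drive.py '85 -28 -28 0 0;85 -28 -28 0 0;85 -28 -28 0 0;85 -28 -28 0 0;85 -28 -28 0 0;85 -28 -28 0 0;85 -28 -28 0 0;85 -28 -28 0 0;85 -28 -28 0 0;85 -28 -28 0 0;85 -28 -28 0 0;85 -28 -28 0 0' 60; python3 -c "
from bench import env, vision, telemetry, sign_off;print(telemetry.get_state()['joints'].round(3))"
```

```text
clock: 1.1
tcp_pos: [434.2, 196.6, 231.2]
tcp_rot: [-0.563, -3.09, -0.0]
ft_force: [1.1, -0.3, 0.2]
grip_width: 85.0
grip_force: 0.0
[-0.76   0.145  0.226  2.027 -0.04   0.973  0.697]
```

```bash
cat > d.py <<'E'
import sys; from h import *
from scipy.spatial.transform import Rotation as Ro
# usage: d.py x y z yaw_of_tool_y
s=telemetry.get_state(); R=Ro.from_rotvec(s["tcp_rot"]).as_matrix(); a=list(map(float,sys.argv[1:]))
yaw=np.arctan2(R[1,1],R[0,1]); t=(yaw-a[3]+np.pi/2)%np.pi-np.pi/2
print("pos",s["tcp_pos"].round(1),"yaw",yaw.round(3),"tilt",R[:,2].round(3),"delta tool",((np.array(a[:3])-s["tcp_pos"])@R).round(1),"turn",t.round(3),"q",s["joints"].round(2),"F",s["ft_force"].round(1),"M",s["wrist_torque"].round(2),"t",s["clock"])
E
python3 d.py 601 -173 230 0.28
```

```text
pos [434.2 196.6 231.2] yaw 1.21 tilt [-0.  0. -1.] delta tool [-286.5 -286.9    1.1] turn 0.93 q [-0.76  0.15  0.23  2.03 -0.04  0.97  0.7 ] F [ 1.1 -0.3  0.2] M [-0.01 -0.05 -0.  ] t 1.1
```

```bash
python3 drive.py '85 -28.7 -28.7 0 0;85 -28.7 -28.7 0 0;85 -28.7 -28.7 0 0;85 -28.7 -28.7 0 0;85 -28.7 -28.7 0 0;85 -28.7 -28.7 0 0;85 -28.7 -28.7 0 0;85 -28.7 -28.7 0 0;85 -28.7 -28.7 0 0;85 -28.7 -28.7 0 0;60 0 0 10 0.12;60 0 0 10 0.12;60 0 0 10 0.12;60 0 0 10 0.12;60 0 0 10 0.12;60 0 0 10 0.12;60 0 0 10 0.12;60 0 0 10 0.09' 60; python3 d.py 601 -173 74 0.28
python3 - <<'E'
from h import *
im=vision.get_image("top"); cv2.imwrite("pics/t1.png",cv2.resize(im[140:280,260:400],None,fx=4,fy=4,interpolation=cv2.INTER_CUBIC))
E
```

```text
clock: 2.6
tcp_pos: [601.0, -171.0, 150.4]
tcp_rot: [-1.897, -2.504, 0.001]
ft_force: [0.2, 0.7, 0.1]
grip_width: 60.0
grip_force: 0.0
pos [ 601.  -171.   150.4] yaw 0.274 tilt [-0.001  0.    -1.   ] delta tool [-1.9 -0.4 76.4] turn -0.006 q [-0.27  0.55  0.63  1.79 -0.39  0.93  0.79] F [0.2 0.7 0.1] M [-0.05  0.05  0.02] t 2.6
```

View pics/t1.png

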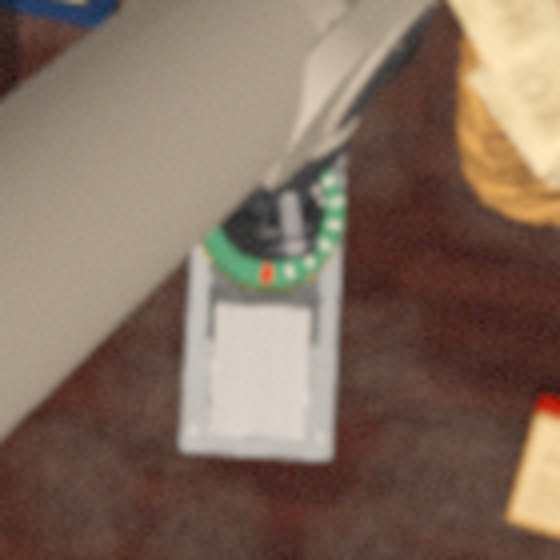

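The gripper is over the dial, with a finger at (290,220) just in front of the bar and the red mark at (267,272). I'll descend and pinch.

```bash
python3 drive.py '60 -2 0 26 0;60 0 0 25 0;60 0 0 25 0;16 0 0 0 0;10 0 0 0 0;10 0 0 0 0;10 0 0 0 0;10 0 0 0 0;10 0 0 0 0;10 0 0 0 0' 80; python3 d.py 601 -173 74 0.28
```

```text
clock: 3.48
tcp_pos: [601.5, -174.2, 77.3]
tcp_rot: [1.89, 2.509, 0.0]
ft_force: [-4.8, -0.5, 6.1]
grip_width: 14.4
grip_force: 79.3
pos [ 601.5 -174.2   77.3] yaw 0.279 tilt [ 0.001 -0.    -1.   ] delta tool [ 1.2 -0.2  3.3] turn -0.001 q [-0.22  0.64  0.56  1.83 -0.46  0.81  0.86] F [-4.8 -0.5  6.1] M [-0.02  1.04 -0.01] t 3.4833
```

```bash
python3 drive.py '10 0 0 0 0.11;10 0 0 0 0.11;10 0 0 0 0.11;10 0 0 0 0.11;10 0 0 0 0.11;10 0 0 0 0.11;10 0 0 0 0.11;10 0 0 0 0.11;10 0 0 0 0.11;10 0 0 0 0.11;10 0 0 0 0.11;10 0 0 0 0.11;10 0 0 0 0.11;10 0 0 0 0.11'; python3 d.py 601 -173 74 0.28
```

```text
clock: 4.65
tcp_pos: [599.7, -173.4, 77.3]
tcp_rot: [-3.102, -0.478, 0.003]
ft_force: [-11.3, 3.0, 12.3]
grip_width: 14.7
grip_force: 80.2
pos [ 599.7 -173.4   77.3] yaw -1.265 tilt [-0.003  0.002 -1.   ] delta tool [1.3 0.  3.3] turn -1.545 q [-0.45  0.8   0.95  1.84 -0.8   0.94 -0.4 ] F [-11.3   3.   12.3] M [0.41 2.4  0.09] t 4.65
```

```bash
python3 drive.py '10 0 0 0 0.1;10 0 0 0 0.1;10 0 0 0 0.05;10 0 0 0 0;10 0 0 0 0;10 0 0 0 0;10 0 0 0 0'; python3 d.py 601 -173 74 -1.465
```

```text
clock: 5.23
tcp_pos: [599.7, -173.0, 77.2]
tcp_rot: [-3.138, -0.102, 0.006]
ft_force: [-12.7, 3.4, 14.4]
grip_width: 14.3
grip_force: 82.8
pos [ 599.7 -173.    77.2] yaw -1.506 tilt [-0.004  0.002 -1.   ] delta tool [1.3 0.1 3.2] turn -0.041 q [-0.48  0.83  1.    1.84 -0.85  0.97 -0.6 ] F [-12.7   3.4  14.4] M [0.4  2.67 1.52] t 5.2333
```

```bash
python3 drive.py '10 0 0 0 -0.11;10 0 0 0 -0.11;10 0 0 0 -0.11;10 0 0 0 -0.11;10 0 0 0 -0.11;10 0 0 0 -0.11;10 0 0 0 -0.11;10 0 0 0 -0.11;10 0 0 0 -0.11;10 0 0 0 -0.11;10 0 0 0 -0.11;10 0 0 0 -0.11;10 0 0 0 -0.11;10 0 0 0 0;10 0 0 0 0'; python3 d.py 601 -173 74 -0.08
```

```text
clock: 6.48
tcp_pos: [601.0, -174.2, 77.3]
tcp_rot: [-2.308, -2.131, -0.001]
ft_force: [-6.0, -1.0, 7.5]
grip_width: 14.7
grip_force: 79.4
pos [ 601.  -174.2   77.3] yaw -0.08 tilt [ 0.  0. -1.] delta tool [ 1.2 -0.1  3.3] turn -0.0 q [-0.28  0.67  0.66  1.83 -0.54  0.83  0.57] F [-6.  -1.   7.5] M [-0.06  1.3   0.07] t 6.4833
```

Release slowly, rise, and look.

```bash
python3 drive.py '30 0 0 0 0;50 0 0 0 0;50 0 0 0 0;50 0 0 0 0;50 0 0 -30 0;50 0 0 -40 0;50 0 0 -40 0;50 0 0 -30 0;60 0 -30 0 0;60 0 -40 0 0;60 0 -40 0 0;60 0 -40 0 0;60 0 -40 0 0;60 0 -40 0 0;60 0 0 0 0'; python3 d.py 468.5 -391 180 1.437
python3 - <<'E'
from h import *
im=vision.get_image("top"); cv2.imwrite("pics/t2.png",cv2.resize(im[150:270,280:420],None,fx=5,fy=5,interpolation=cv2.INTER_CUBIC))
E
```

```text
clock: 7.73
tcp_pos: [364.5, -154.1, 214.2]
tcp_rot: [-2.305, -2.121, -0.01]
ft_force: [-0.6, 0.1, -0.1]
grip_width: 60.4
grip_force: 0.0
pos [ 364.5 -154.1  214.2] yaw -0.083 tilt [-0.001  0.011 -1.   ] delta tool [-227.8  123.4   31.5] turn -1.52 q [-0.68 -0.02  0.95  2.24  0.01  0.92  0.18] F [-0.6  0.1 -0.1] M [-0.03  0.02 -0.01] t 7.7333
```

View pics/t2.png

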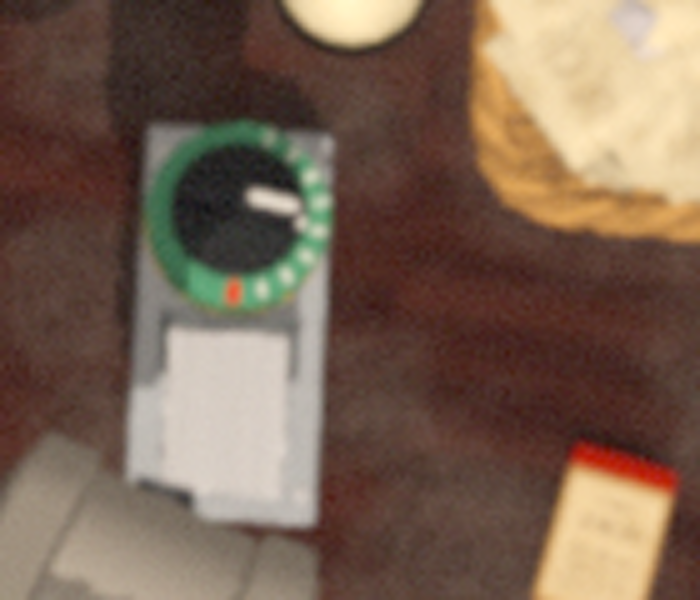

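The pointer now runs (250,196) to (295,206), i.e. rotated 21° clockwise from the initial 5th click, so it is at the fourth mark. The red mark is at (233,292). Now the pad.

```bash
python3 drive.py '75 -32.5 17.6 0 0;75 -32.5 17.6 0 0;75 -32.5 17.6 0 0;75 -32.5 17.6 0 0;75 -32.5 17.6 0 0;75 -32.5 17.6 0 0;75 -32.5 17.6 0 0;75 0 0 8 0.12;75 0 0 8 0.12;75 0 0 8 0.12;75 0 0 8 0.12;75 0 0 8 0.12;75 0 0 8 0.12;75 0 0 8 0.12;75 0 0 8 0.12;75 0 0 8 0.12;75 0 0 8 0.12;75 0 0 8 0.12;75 0 0 8 0.12;75 0 0 8 0.12;75 0 0 8 0.06' 40 | head -1; python3 d.py 468.3 -391 30 1.437
python3 - <<'E'
from h import *
t=vision.get_image("top"); s=vision.get_image("scene")
P=proj([468,-391,12],"top")[0].astype(int); Q=proj([468,-391,12],"scene")[0].astype(int); print(P,Q)
a=cv2.resize(t[P[1]-50:P[1]+50,P[0]-50:P[0]+50],(400,400),interpolation=cv2.INTER_CUBIC)
b=cv2.resize(s[Q[1]-50:Q[1]+50,Q[0]-50:Q[0]+50],(400,400),interpolation=cv2.INTER_CUBIC)
cv2.imwrite("pics/t3.png",np.hstack([a,b]))
E
```

```text
pos [ 369.1 -153.8  215.3] yaw -0.081 tilt [ 0.002  0.008 -1.   ] delta tool [-230.   117.7  183.5] turn -1.518 q [-0.68 -0.01  0.95  2.23  0.    0.92  0.19] F [ 1.7  0.8 -0.3] M [-0.02 -0.09 -0.02] t 7.7833
[401 257] [316 153]Traceback (most recent call last):
  File "drive.py", line 5, in <module>
    connect(sys.argv[1:4])
    ~~~~~~~^^^^^^^^^^^^^^^
ValueError: 1 to 20 rows of numbers within range
```

View pics/t3.png

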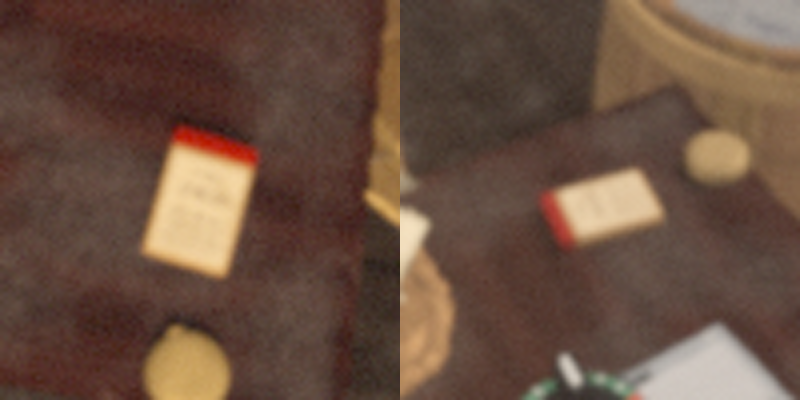

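That call was refused (21 rows), so nothing moved. The picture shows the pad unmoved and centred on my estimate: (200,201) in the left crop, (604,207) in the right one. Sending it again with 18 rows.

```bash
python3 drive.py '75 -38 19.6 0 0;75 -38 19.6 0 0;75 -38 19.6 0 0;75 -38 19.6 0 0;75 -38 19.6 0 0;75 -38 19.6 0 0;75 0 0 9 0.12;75 0 0 9 0.12;75 0 0 9 0.12;75 0 0 9 0.12;75 0 0 9 0.12;75 0 0 9 0.12;75 0 0 9 0.12;75 0 0 9 0.12;75 0 0 9 0.12;75 0 0 9 0.12;75 0 0 9 0.12;75 0 0 9 0.12;75 0 0 9 0.12;75 0 0 9 0.06' 40 | head -1; python3 d.py 468.3 -391 30 1.437
```

```text
clock: 9.55
pos [ 467.6 -379.9   86.2] yaw -1.704 tilt [-0.005 -0.001 -1.   ] delta tool [ 2.4 10.8 56.2] turn 0.001 q [-0.16  0.87  1.13  1.9  -0.94  1.03 -0.31] F [-0.2 -0.5 -0.4] M [ 0.   -0.02 -0.02] t 9.55
```

```bash
python3 drive.py '75 1.5 10.5 0 0;75 0 0 30 0;75 0 0 30 0;75 0 0 12 0;75 0 0 6 0;75 0 0 0 0' 40 | head -1; python3 d.py 468.3 -391 5 1.437
```

```text
clock: 10.05
pos [ 466.2 -390.2    9.8] yaw -1.699 tilt [-0.003  0.001 -1.   ] delta tool [2.2 0.5 4.8] turn 0.005 q [-0.08  0.96  1.01  1.91 -1.04  0.93 -0.23] F [ 0.4 -0.1  0.5] M [-0.03  0.02  0.03] t 10.05
```

```bash
python3 drive.py '75 2 0 3 0;75 0 0 3 0;50 0 0 0 0;50 0 0 0 0;50 0 0 0 0;50 0 0 0 0;50 0 0 0 0' 40; python3 d.py 468.3 -391 5 1.437
```

```text
clock: 10.63
tcp_pos: [469.0, -390.2, 6.3]
tcp_rot: [-3.134, 0.203, -0.001]
ft_force: [0.5, 1.5, 6.0]
grip_width: 52.1
grip_force: 40.7
pos [ 469.  -390.2    6.3] yaw -1.7 tilt [ 0.001  0.001 -1.   ] delta tool [-0.6  0.9  1.3] turn 0.004 q [-0.07  0.96  1.    1.91 -1.05  0.92 -0.23] F [0.5 1.5 6. ] M [ 0.33  0.08 -0.04] t 10.6333
```

```bash
python3 drive.py '50 0 0 -15 0;50 0 0 -30 0;50 0 0 -30 0;50 0 0 -15 -0.12;50 0 0 0 -0.115;50 0 0 0 0' | head -1; python3 d.py 488.4 -185.1 60 1.677; python3 -c "
from bench import env, vision, telemetry, sign_off;print(telemetry.get_state()['grip_width'],telemetry.get_state()['grip_force'])"
```

```text
clock: 11.13
pos [ 469.1 -390.8   97.7] yaw -1.462 tilt [ 0.002 -0.001 -1.   ] delta tool [  41.5 -202.5   37.6] turn 0.003 q [-0.12  0.83  1.09  1.87 -0.88  1.01 -0.11] F [-0.6  0.5 -1.5] M [ 0.02 -0.    0.02] t 11.1333
51.7729524245282 41.7957504093647
```

```bash
python3 drive.py '50 6.9 -33.7 0 0;50 6.9 -33.7 0 0;50 6.9 -33.7 0 0;50 6.9 -33.7 0 0;50 6.9 -33.7 0 0;50 6.9 -33.7 0 0;50 0 0 0 0;50 0 0 15 0;50 0 0 15 0;50 0 0 7 0;50 0 0 0 0;50 0 0 0 0' | head -1; python3 d.py 488.4 -185.1 60 1.677
python3 - <<'E'
from h import *
t=vision.get_image("top"); s=vision.get_image("scene")
P=proj([500,-180,40],"top")[0].astype(int); Q=proj([500,-180,40],"scene")[0].astype(int); print(P,Q)
a=cv2.resize(t[P[1]-50:P[1]+50,P[0]-40:P[0]+40],(400,500),interpolation=cv2.INTER_CUBIC)
b=cv2.resize(s[Q[1]-50:Q[1]+50,Q[0]-40:Q[0]+40],(400,500),interpolation=cv2.INTER_CUBIC)
cv2.imwrite("pics/t4.png",np.hstack([a,b]))
E
```

```text
clock: 12.13
pos [ 488.1 -184.9   58.3] yaw -1.468 tilt [-0.002  0.001 -1.   ] delta tool [ 0.3  0.2 -1.7] turn -0.003 q [-0.53  0.8   1.1   2.1  -0.97  0.89 -0.32] F [-0.3  0.8 -0.7] M [-0.01 -0.07  0.07] t 12.1333
[323 231] [342 197]
```

View pics/t4.png

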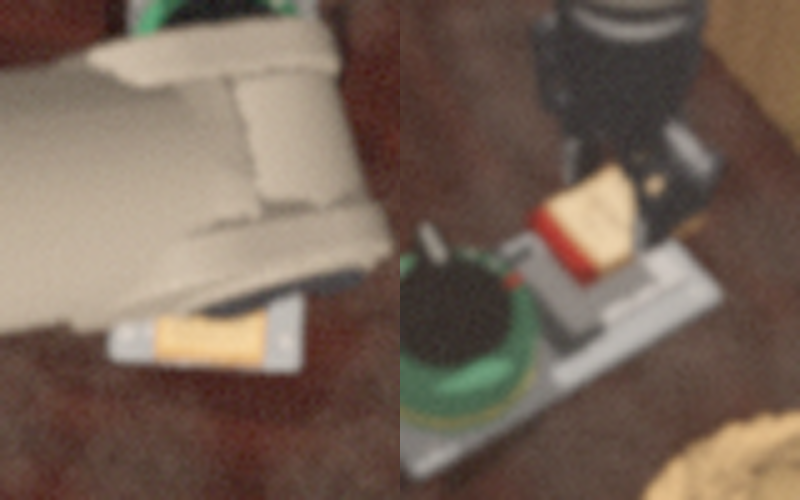

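The scene view shows the pad level in the fingers over the bed, red strip end at (570,245), facing the fence and about square to it. Lowering it until it touches.

```bash
python3 drive.py '50 0 0 12 0;50 0 0 10 0;50 0 0 6 0;50 0 0 0 0;50 0 0 0 0' | head -1; python3 d.py 501.4 -183.7 26 1.677; python3 drive.py '50 0 0 1.5 0;50 0 0 1.5 0;50 0 0 0 0;50 0 0 0 0' | head -1;  python3 d.py 501.4 -183.7 26 1.677
```

```text
clock: 12.65
pos [ 487.9 -184.6   29.6] yaw -1.466 tilt [-0.002  0.001 -1.   ] delta tool [13.5  0.6  3.6] turn -0.001 q [-0.5   0.83  1.04  2.11 -1.02  0.84 -0.28] F [-0.   0.6  0.4] M [-0.03  0.04 -0.  ] t 12.65
clock: 12.98
pos [ 488.5 -184.6   27.3] yaw -1.465 tilt [-0.001  0.001 -1.   ] delta tool [12.9  0.5  1.2] turn -0.001 q [-0.5   0.83  1.03  2.11 -1.03  0.84 -0.27] F [ 0.1 -0.  -0.4] M [ 0.    0.02 -0.01] t 12.9833
```

```bash
python3 drive.py '50 5 0.5 0 0;50 4 0 0 0;50 0 0 0 0;50 0 0 0 0' | head -1; python3 d.py 501.4 -183.7 26 1.677; python3 drive.py '50 1.5 0 0 0;50 0 0 0 0;50 0 0 0 0' | head -1;  python3 d.py 501.4 -183.7 26 1.677;  python3 drive.py '50 1.5 0 0 0;50 0 0 0 0;50 0 0 0 0' | head -1;  python3 d.py 501.4 -183.7 26 1.677
```

```text
clock: 13.32
pos [ 497.9 -184.    27.2] yaw -1.465 tilt [-0.001  0.001 -1.   ] delta tool [3.5 0.  1.2] turn -0.0 q [-0.49  0.84  1.03  2.09 -1.03  0.85 -0.29] F [-0.2 -0.2 -0.7] M [-0.05  0.04  0.  ] t 13.3167
clock: 13.57
pos [ 498.8 -183.9   27.1] yaw -1.465 tilt [-0.001  0.001 -1.   ] delta tool [2.6 0.1 1.1] turn -0.001 q [-0.49  0.85  1.03  2.09 -1.03  0.85 -0.29] F [-1.2 -0.1 -0.7] M [-0.02 -0.06 -0.03] t 13.5667
clock: 13.82
pos [ 500.4 -183.8   27.1] yaw -1.465 tilt [-0.001  0.001 -1.   ] delta tool [1.  0.  1.1] turn -0.001 q [-0.49  0.85  1.03  2.09 -1.03  0.85 -0.29] F [ 0.5 -0.  -0.8] M [ 0.02  0.02 -0.04] t 13.8167
```

```bash
for k in 1; do python3 drive.py '50 1.5 0 0 0;50 0 0 0 0;50 0 0 0 0' | head -1; done; python3 d.py 501.4 -183.7 26 1.677; python3 drive.py '50 1.5 0 0 0;50 0 0 0 0;50 0 0 0 0' | head -1;  python3 d.py 501.4 -183.7 26 1.677
```

```text
clock: 14.07
pos [ 501.9 -183.6   27.1] yaw -1.465 tilt [-0.001  0.001 -1.   ] delta tool [-0.5  0.   1.1] turn -0.001 q [-0.49  0.85  1.03  2.08 -1.03  0.85 -0.3 ] F [-0.3 -0.  -0.5] M [-0.01  0.04  0.01] t 14.0667
clock: 14.32
pos [ 502.6 -183.6   27. ] yaw -1.466 tilt [-0.002  0.001 -1.   ] delta tool [-1.2 -0.   1. ] turn -0.001 q [-0.49  0.85  1.03  2.08 -1.03  0.85 -0.3 ] F [-3.  -0.7 -0.1] M [-0.14  0.57  0.07] t 14.3167
```

Contact with the fence (−3 N). I'll lower the last millimetre and release.

```bash
python3 drive.py '50 0 0 1 0;50 0 0 0.8 0;50 0 0 0 0;50 0 0 0 0' | head -1; python3 d.py 501.4 -183.7 26 1.677; python3 drive.py '60 0 0 0 0;66 0 0 0 0;66 0 0 0 0;66 0 0 0 0;66 0 0 -15 0;70 0 0 -30 0;70 0 0 -40 0;70 0 0 -40 0;70 -20 30 -20 0;70 -20 36 0 0;70 -20 36 0 0;70 -20 36 0 0;70 -20 36 0 0;70 -20 36 0 0;70 0 0 0 0'
python3 - <<'E'
from h import *
t=vision.get_image("top"); s=vision.get_image("scene")
cv2.imwrite("pics/top5.png",t); cv2.imwrite("pics/scene5.png",s)
a=cv2.resize(t[180:260,290:360],(525,600),interpolation=cv2.INTER_CUBIC)
b=cv2.resize(s[170:250,290:370],(275,275),interpolation=cv2.INTER_CUBIC)
c=np.zeros((600,800,3),np.uint8); c[:,:525]=a; c[:275,525:]=b
cv2.imwrite("pics/t5.png",c)
E
```

```text
clock: 14.65
pos [ 502.7 -183.7   26.2] yaw -1.466 tilt [-0.001  0.002 -1.   ] delta tool [-1.3 -0.1  0.2] turn -0.001 q [-0.49  0.85  1.03  2.08 -1.03  0.85 -0.3 ] F [-6.   2.2 14.6] M [0.46 1.4  0.07] t 14.65
clock: 15.9
tcp_pos: [399.9, -413.6, 172.0]
tcp_rot: [3.133, 0.145, -0.002]
ft_force: [-0.5, -0.3, 1.1]
grip_width: 69.9
grip_force: 0.0
```

View pics/t5.png

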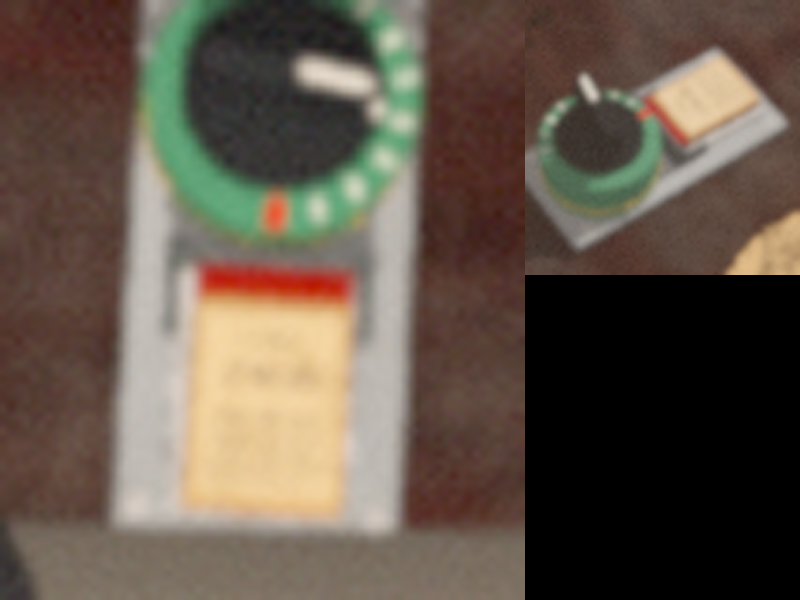

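The pad lies square between the guides: the red strip touches the fence at row 268, and its sides at columns 200 and 354 sit about 2 mm off centre. The pointer, (300,70) to (375,85), is still at the fourth click and the arm is clear.

```bash
python3 -c "
from bench import env, vision, telemetry, sign_off;print(sign_off())"
```

```text
the job is handed in; nothing more can be done
None
```

I turned the dial to its clockwise stop and back four clicks, then laid the pad flat on the bed against the fence and released it. The job is handed in at about 16 s; sign-off returned no verdict, but the last pictures show the dial at the fourth click and the pad about 2 mm off centre between the guides.

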